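# Index the sample carousel: next bottle to the reader

### The job

The white-capped bottle on the sample carousel is the next one for the optical reader. Press the carousel's indexing plunger in with the fingertips, turn the table one hole in the direction that brings this bottle in front of the reader, and let the plunger spring fully home in that hole. Do not touch, lift or upset the bottle or the jars on the table, do not turn it the wrong way or past the hole, and leave the jars that stand on the bench beside it where they are.

Things in the scene. Friction and masses are not known exactly. Their poses are not given: they have to be found in the camera images.
- table_axis (a point): vertical axis of the carousel, at the top face of its round aluminium table (216 mm across, top 56 mm above the bench). Under the table a fixed steel index ring, 252 mm across, has 8 notches (its holes) 45 degrees apart. Eight nests, 45 degrees apart, lie 76 mm from the axis; three side by side carry containers. Fixed to the base: z up, y towards the reader.
- carousel (a joint): angle of the table, rad, about the vertical axis: 0 at the start (locked in a notch), growing anticlockwise seen from above; the neighbouring notches are at +0.785 and -0.785. It turns with slight friction (0.1 N m) while the plunger's foot is clear of the notches.
- plunger (a joint): travel of the spring plunger, m: 0 home (up), growing as its pad is pressed down, stop at 0.014. Its foot locks the table in a notch up to 0.007 and is clear from 0.009. Spring 3 N at 0, 8 N at 0.011. Let go between notches it stays at 0.009, its foot sliding under the ring, and springs home by itself when it meets the next notch (1 mm of play).
- pad_top (a point): centre of the upper face of the plunger's black saddle-shaped thumb pad, on a lug at the table's rim, 136 mm from its axis, 86 mm above the bench at rest; moves with table and plunger. x outward from the axis, y along the rim, z up. Pad 60 mm along the rim, 30 mm across; both ends upturned 10 mm, 44 mm of flat between them, so a fingertip pressing there can also push the table round.
- reading_point (a point): point in front of the reader's window (the reader is the grey box on a short column beside the table) at which the axis of a container in the nest facing the reader lies; 101 mm above the bench, 76 mm from the table's axis. Fixed to the base.
- bottle_center (a point): centre, half-way up, of the bottle to be read: dark, closed, 49 mm across and 90 mm tall, with a wide white ribbed cap; the tallest of the three containers on the table. It stands loose in the nest to the left or to the right of the one that faces the reader.
- bottle: the same bottle; origin at the centre of its underside, z up
- jar_read: screw-cap sample jar, 50 mm across, 77 mm tall, loose in the nest that faces the reader at the start; origin at the centre of its underside, z up
- jar_short: screw-cap sample jar of the same size on the other side of jar_read from the bottle; origin at the centre of its underside, z up
- sample_a: bystander: sample jar 62 mm across, 107 mm tall, on the bench; origin under its centre
- sample_b: bystander: sample jar 62 mm across, 107 mm tall, on the bench; origin under its centre
- sample_c: bystander: sample jar 68 mm across, 117 mm tall, on the bench; origin under its centre
- spice_a: bystander: spice jar 41 mm across, 105 mm tall, on the bench; origin under its centre
- spice_b: bystander: spice jar 42 mm across, 96 mm tall, on the bench; origin under its centre
Things that resemble listed ones, but are neither listed nor needed, are in the scene too. Leave any purple look-alike of the jar_read alone. What is shaped like the bottle but blue is not meant.

How it is judged:
By the outcome, as a careful person would: the job done as asked, in the order asked, and still so for the second after the job is handed in, with the robot touching nothing.
It also fails if it takes over 48 s, if anything falls off the work surface, if the arm or the gripper's body presses on something with over 40 N, if the wrist force passes 120 N, or if a joint passes its speed limit or range.

### The arm

A 6-joint arm with a two-finger parallel gripper is mounted at the origin on the work surface; the furniture and walls round the work are solid. World frame = base frame: x ahead of the robot, y to its left, z up, the work surface at z = 0. Lengths are in m, angles in rad, forces in N, time in s.
With the tool pointing down it reaches from about 0.375 to 0.925 m from the base axis. Payload 5.7 kg.
Tool frame: the origin (TCP) lies at the very end of the fingers, on their centre line; the grasp point (between the pads) lies 19 mm behind it; z points along the fingers, x is the direction in which the jaws open and shut, and the axes are right-handed (so a half turn about z gives the same grasp; the last joint's range is limited). The gripper opens to 88 mm and grips with 3 to 60 N. Pads are 20 mm wide; open, the fingers measure 115 mm over their backs; the gripper's body (75 mm by 178 mm) begins 61 mm behind the grasp point.
Start: joints at [1.146, 0.359, 1.51, -0, 1.272, -0.115], TCP at [0.183, 0.571, 0.223] pointing down, gripper open.
Joint ranges: [-2.97, 2.97], [-1.01, 2.36], [0.21, 2.38], [-0.96, 4.11], [0.2, 2.71], [-2.98, 2.98]. Speed limits (rad/s): [2.39, 2.39, 3.14, 3.14, 3.14, 3.14].

### API

Orientations are given as [roll, pitch, yaw] about the fixed x, y, z axes, in that order (R = Rz(yaw) Ry(pitch) Rx(roll)).
In Python, from station import * gives the robot as it stands. The module is installed in compiled form; this text tells all that it offers.
- The arm moves only by the tool jog_arm, never from a script. Its argument "targets" is a list of rows, each a list of 7 numbers: the turn, a rotation vector about the tool's x, y, z in degrees, then the shift along the tool's x, y, z in cm, then the opening, from 0 (shut) to 1 (fully open). In form: [[rx, ry, rz, dx, dy, dz, grip], ...]. A call has 1 to 5 rows; each row is the pose to reach, as a shift and turn from the pose commanded when the call began, along the tool's axes at that moment; what a row does not reach only later rows make up. A row lasts 1/12 s, in which the tool goes at most 41.7 mm and 7.16 degrees, less where a joint would pass 70% of its speed; a pose out of reach is approached as far as the arm can. A call with a gripper value outside its range is refused whole. The fingers move at their own pace and stop on an object; "force" is the grip in N (left out, the last holds). Time passes only in rows, so rows that repeat a pose let the fingers close. It gives the time, the measured TCP pose, the force and the opening at its end, in the units of the state.
- get_state(): the state, without advancing time (a new reading comes with each control period).
- capture(name): name is "scene" or "top" or "wrist"; returns a dict with "color" (400x640x3 uint8, red, green, blue), "camera_matrix" (3x3 intrinsics, pixels), "xyz" and "rotation" of the camera in the world; the wrist camera has in their place "mount" (4x4, takes a point from camera to tool coordinates, whose origin is the TCP and whose axes are the tool frame's). Camera axes: x right, y down, z forward; pixel columns grow to the right and rows downward; lengths in m; the calibration is good to about 2 mm. A picture is of the moment at which its call begins: read the wrist's pose just before it. There is no depth.
- finish_job(): hands the job in, once; it reports no verdict.
The state is a dict: "t": time; "joints": joint angles; "qd": joint speeds; "joint_torque": joint torques, N m; "tcp_pos": TCP position; "ee_rot": TCP orientation; "ft_force": force on the tool from outside, world axes, zero at the start; "moment": the same for the moment, N m; "opening": finger opening in m.
Only numpy, scipy, OpenCV 4.12 (cv2) and the standard library are available. Lean on these libraries where they do the work, as an engineer would, in place of code of your own. Each camera call takes 0.05 s, during which the arm holds its last target. There are 200 camera calls.

## Working session

There is one attempt and no reset: what is moved stays moved. The work goes in short steps, Python scripts to look and compute and a tool call to move; the robot and the scene stay as the last step left them, time stands still between calls to the robot, and variables do not carry over. Pictures are saved under pics/ and viewed, about 8 in all and at most 12, crops included, and the job is handed in when it is done.

Besides the shell and the picture viewer there is one more tool, called after "Request:" as name([rows], argument=value, ...), one row to a line, values as JSON. jog_arm: Moves the arm, as the interface text tells. Its arguments: {"type":"object","properties":{"targets":{"type":"array"},"force":{"type":"number"}},"required":["targets"]}

```bash
mkdir -p pics; python3 - <<'E'
from station import *
import cv2,pickle
s=get_state();print(s)
for n in("scene","top"):
    c=capture(n);cv2.imwrite(f"pics/{n}0.png",c["color"][:,:,::-1]);print(n,c["camera_matrix"],c["xyz"],c["rotation"]);pickle.dump(c,open(n+"0.pkl","wb"))
E
```

```text
{'t': 0.0, 'joints': array([ 1.14591117e+00,  3.59448716e-01,  1.51142303e+00, -7.78028368e-06,
        1.27249439e+00, -1.15085483e-01]), 'qd': array([ 0.00070502, -0.00212346,  0.00011974, -0.00170405,  0.00037579,
       -0.00202742]), 'joint_torque': array([ 2.00155722e-03, -5.15370619e+01, -2.70723903e+01,  6.73347898e-02,
        3.48360976e-02, -1.83500283e-04]), 'tcp_pos': array([0.18263831, 0.57080827, 0.22184668]), 'ee_rot': array([-3.14139638e+00,  1.76260489e-03,  1.26099912e+00]), 'ft_force': array([ 0.28923853, -0.19584588, -0.18585875]), 'moment': array([0.02039935, 0.00221789, 0.00946071]), 'opening': 0.08764556067911686}
scene [[519.59206783   0.         317.20860134]
 [  0.         519.59206783 200.87241298]
 [  0.           0.           1.        ]] [-0.11318344 -0.89044446  0.98394332] [-2.23015634  0.01257388 -0.55230006]
top [[491.83256697   0.         329.07482284]
 [  0.         491.83256697 205.18319168]
 [  0.           0.           1.        ]] [0.37824821 0.12451789 1.5360363 ] [-3.07547626 -0.01245999 -1.58917938]
```

View pics/scene0.png

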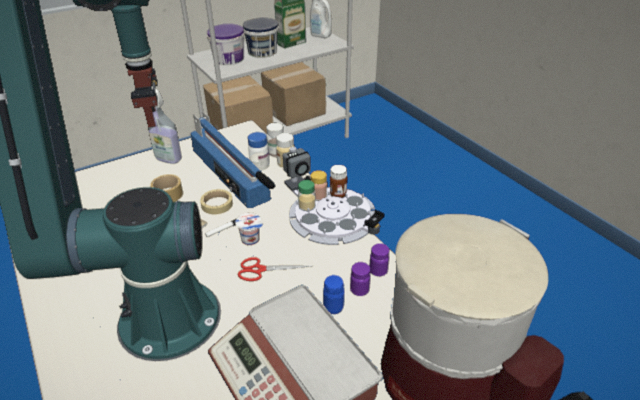

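View pics/top0.png

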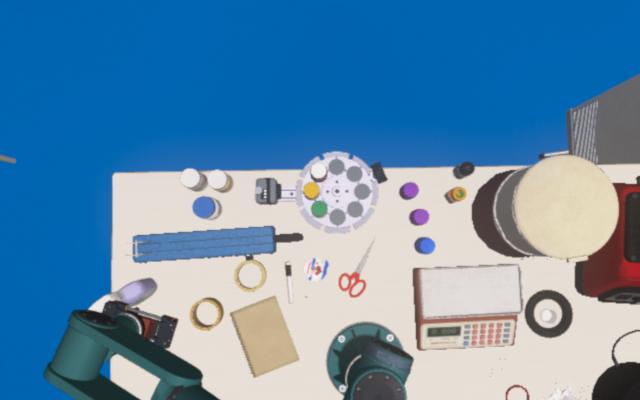

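The scene view shows the carousel at about (333,213). The bottle (dark, white cap) is at (339,180), the orange- and green-capped jars are at (319,184) and (306,193), and the reader is at (297,160). In the top view the table centre is (337,191), the reader is on the left at (266,190), the bottle cap is at (318,171), and the black pad is at (378,172). The bottle has to turn anticlockwise (+) to reach the reader.

White-capped candidates:
- **(318,171) top:** on the table, next to the reader nest. This fits the description.
- **(193,179) and (218,180) top:** on the bench, so bystanders.
- **Blue (426,245) top:** the look-alike, not meant.

Next I'll confirm this in a crop and measure.

```bash
cat >h.py <<'E'
import numpy as np,cv2,pickle
from scipy.spatial.transform import Rotation as R
def rm(r): return R.from_euler('xyz',r).as_matrix()
def ray(c,uv):
    d=np.linalg.inv(c["camera_matrix"])@np.array([*uv,1.]); return np.array(c["xyz"]),rm(c["rotation"])@d
def onz(c,uv,z):
    o,d=ray(c,uv); return o+d*(z-o[2])/d[2]
def proj(c,p):
    q=c["camera_matrix"]@(rm(c["rotation"]).T@(np.asarray(p)-c["xyz"])); return q[:2]/q[2]
def tri(a,ua,b,ub):
    A=[];B=[]
    for c,u in((a,ua),(b,ub)):
        o,d=ray(c,u);d/=np.linalg.norm(d);P=np.eye(3)-np.outer(d,d);A.append(P);B.append(P@o)
    return np.linalg.solve(sum(A),sum(B))
E
python3 - <<'E'
from h import *
t=pickle.load(open("top0.pkl","rb"));s=pickle.load(open("scene0.pkl","rb"))
for n,uv,z in(("axis",(337,191),.056),("pad",(378,172),.086),("bottle",(318,171),.14),("reader",(266,190),.12),("base",(370,365),.0)):print(n,onz(t,uv,z).round(3))
print("pad tri",tri(t,(378,172),s,(375,216)))
a=cv2.resize(t["color"][140:245,240:400],None,fx=5,fy=5,interpolation=3)[:300*2,:]
b=cv2.resize(s["color"][145:250,270:400],None,fx=5,fy=5,interpolation=3)
cv2.imwrite("pics/crop_t.png",a[:,:,::-1]);cv2.imwrite("pics/crop_s.png",b[:,:,::-1])
E
```

```text
axis [0.518 0.08  0.056]
pad [ 0.57  -0.043  0.086]
bottle [0.569 0.135 0.14 ]
reader [0.519 0.286 0.12 ]
base [-0.014 -0.013  0.   ]
pad tri [ 0.57306393 -0.04406512  0.09224067]
```

View pics/crop_t.png

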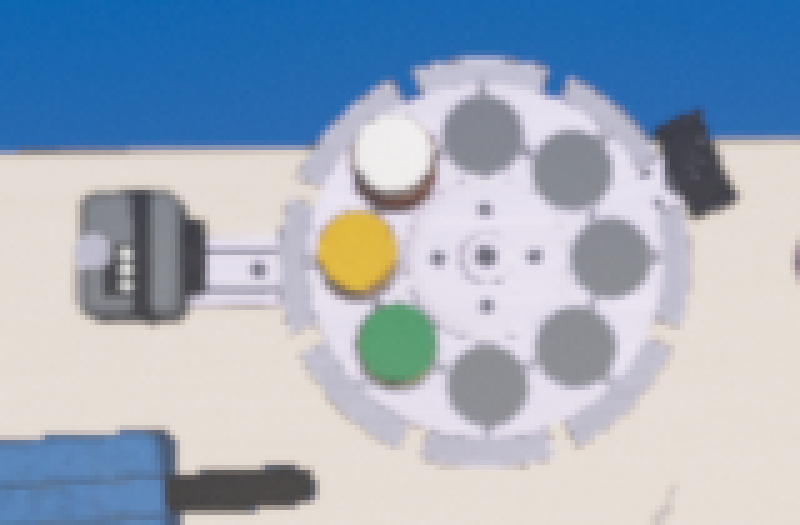

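View pics/crop_s.png

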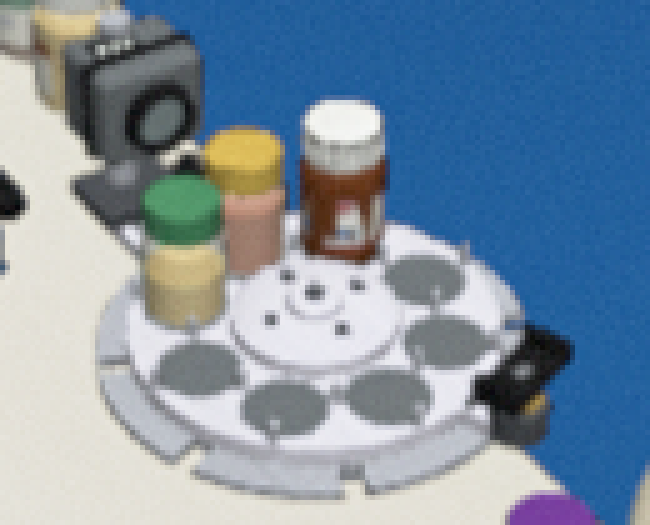

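The crops confirm it. In the top crop the bottle is the only dark one with a white cap, at (393,157), beside the orange jar at (357,252) that faces the reader. The pad is at (697,163) and the axis at (485,256). So the turn is anticlockwise, moving the pad from about −66° to −21° in world angle. Now I'll move above the pad with the gripper shut.

Request:
jog_arm([
  [0,0,0,-2.33,2.8,0,0],
  [0,0,0,-4.66,5.6,0,0],
  [0,0,0,-7,8.4,0,0],
  [0,0,0,-9.3,11.2,0,0],
  [0,0,0,-11.7,14,0,0],
], force=20)

```text
t: 0.52
tcp_pos: [0.2809, 0.4158, 0.2223]
ee_rot: [-3.141, 0.001, 1.262]
ft_force: [1.2, 0.1, 0.0]
opening: 0.0582
```

Request:
jog_arm([
  [0,0,0,-2.33,2.8,0,0],
  [0,0,0,-4.66,5.6,0,0],
  [0,0,0,-7,8.4,0,0],
  [0,0,0,-9.3,11.2,0,0],
  [0,0,0,-11.7,14,0,0],
])

```text
t: 0.93
tcp_pos: [0.3787, 0.2616, 0.2225]
ee_rot: [-3.141, 0.0, 1.261]
ft_force: [1.6, 1.0, 0.3]
opening: 0.0244
```

Request:
jog_arm([
  [0,0,0,-2.33,2.8,0,0],
  [0,0,0,-4.66,5.6,0,0],
  [0,0,0,-7,8.4,0,0],
  [0,0,0,-9.3,11.2,0,0],
  [0,0,0,-11.7,14,0,0],
])

```text
t: 1.35
tcp_pos: [0.4763, 0.1074, 0.2225]
ee_rot: [-3.141, 0.0, 1.261]
ft_force: [0.1, 0.7, -0.2]
opening: 0.0004
```

Request:
jog_arm([
  [0,0,6,-2.3,2.6,0,0],
  [0,0,12,-4.6,5.2,0,0],
  [0,0,18,-6.5,7.8,0,0],
  [0,0,24,-8.2,9.5,0,0],
  [0,0,30,-9.2,10.7,0,0],
])

```text
t: 1.77
tcp_pos: [0.5508, -0.0138, 0.2223]
ee_rot: [3.141, 0.001, 0.73]
ft_force: [-0.2, -0.0, 0.2]
opening: 0.0002
```

Request:
jog_arm([
  [0,0,6,0,0,0,0],
  [0,0,12,0,0,0,0],
  [0,0,18,0,0,0,0],
  [0,0,18,0,0,0,0],
])

```text
t: 2.1
tcp_pos: [0.5495, -0.0113, 0.2222]
ee_rot: [-3.141, 0.001, 0.419]
ft_force: [0.0, -0.4, 0.7]
opening: 0.0005
```

```bash
python3 - <<'E'
from station import *
from h import *
s=get_state();c=capture("wrist");T=np.eye(4);T[:3,:3]=rm(s["ee_rot"]);T[:3,3]=s["tcp_pos"];M=T@c["mount"]
c["xyz"]=M[:3,3];c["rotation"]=R.from_matrix(M[:3,:3]).as_euler('xyz')
pickle.dump(c,open("w1.pkl","wb"));cv2.imwrite("pics/w1.png",c["color"][:,:,::-1])
print(s["tcp_pos"],s["ee_rot"],M.round(3),proj(c,[.573,-.044,.086]),proj(c,[.518,.08,.056]))
E
```

```text
[ 0.5494775  -0.01134658  0.22219773] [-3.14109428e+00  8.70101916e-04  4.19112739e-01] [[ 0.913  0.388  0.122  0.515]
 [ 0.407 -0.871 -0.275  0.065]
 [-0.001  0.3   -0.954  0.384]
 [ 0.     0.     0.     1.   ]] [326.9412331  238.16365277] [327.57677688  86.36740108]
```

View pics/w1.png

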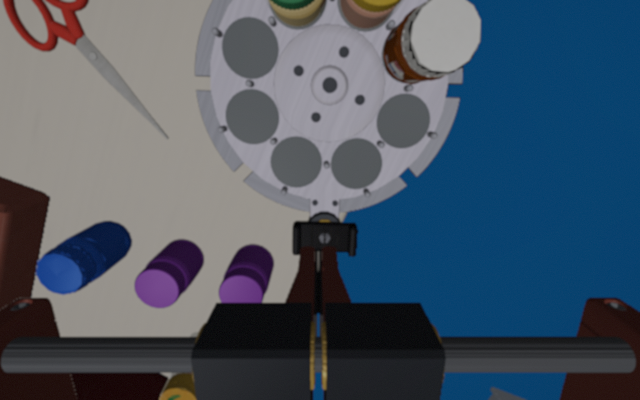

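In the wrist view the pad runs from u=294 to 356, with its centre screw at (324,238). The hub is at (330,85), close to the predicted positions. Next I'll cast rays through these pixels and triangulate the heights.

```bash
python3 - <<'E'
from h import *
t=pickle.load(open("top0.pkl","rb"));w=pickle.load(open("w1.pkl","rb"))
p=onz(w,(324.5,238),.086);a=onz(w,(330,85.5),.058);print(p,a,np.linalg.norm((p-a)[:2]),np.degrees(np.arctan2(*(p-a)[[1,0]])))
print("tri pad",tri(t,(379.4,172.6),w,(324.5,238)),"axis",tri(t,(337,191.2),w,(330,85.5)))
print(onz(w,(294,238),.094),onz(w,(356,238),.094))
# notch directions of ring (outer gaps) at ring top ~.045
for uv in((202,83),(242,176),(412,180),(452,90)):
    q=onz(w,uv,.045)-a;print(np.degrees(np.arctan2(q[1],q[0])).round(1),np.hypot(*q[:2]).round(3))
E
```

```text
[ 0.57083546 -0.0447836   0.086     ] [0.51966632 0.08146615 0.058     ] 0.13622511095317255 -67.93724104276687
tri pad [ 0.57040078 -0.04696385  0.08079063] axis [0.51871712 0.08054594 0.05682766]
[ 0.54385627 -0.053188    0.094     ] [ 0.5956549  -0.03008939  0.094     ]
-157.3 0.119
-111.6 0.122
-22.7 0.123
22.3 0.115
```

Request:
jog_arm([
  [0,0,1.5,0.5,2,2,0],
  [0,0,1.5,1.1,3.94,5,0],
  [0,0,1.5,1.1,3.94,8,0],
  [0,0,1.5,1.1,3.94,11,0],
  [0,0,1.5,1.1,3.94,11,0],
])

```text
t: 2.57
tcp_pos: [0.5717, -0.042, 0.1073]
ee_rot: [-3.136, 0.008, 0.4]
ft_force: [-1.2, -0.0, 0.4]
opening: 0.0004
```

```bash
python3 - <<'E'
from station import *
from h import *
s=get_state();c=capture("wrist");T=np.eye(4);T[:3,:3]=rm(s["ee_rot"]);T[:3,3]=s["tcp_pos"];M=T@c["mount"]
c["xyz"]=M[:3,3];c["rotation"]=R.from_matrix(M[:3,:3]).as_euler('xyz')
cv2.imwrite("pics/w2.png",c["color"][:,:,::-1])
print(s["tcp_pos"],s["ee_rot"],s["ft_force"],proj(c,[.571,-.0447,.086]),proj(c,s["tcp_pos"]))
E
```

```text
[ 0.57167741 -0.04197781  0.10730362] [-3.13608081  0.00844023  0.39998349] [-1.24433238 -0.02998289  0.42475942] [315.75363784 254.87248663] [318.37796572 268.26832124]
```

View pics/w2.png

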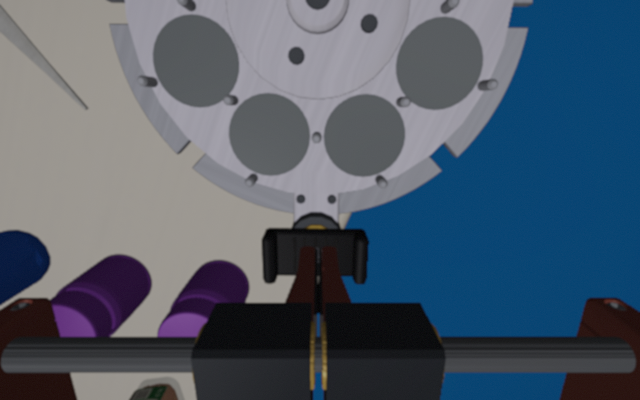

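The wrist view shows the fingertips above the pad. The pad spans u=264–367, with its upturned ends at 270 and 361, and its centre of about 315.5 matches the prediction. I'll settle, then start pressing.

Request:
jog_arm([
  [0,0,0,0,0,0.5,0],
  [0,0,0,0,0,1,0],
  [0,0,0,0,0,1.5,0],
  [0,0,0,0,0,1.8,0],
  [0,0,0,0,0,1.8,0],
])

```text
t: 3.03
tcp_pos: [0.576, -0.0425, 0.0949]
ee_rot: [3.141, -0.0, 0.398]
ft_force: [-0.1, -0.6, -0.5]
opening: 0.0002
```

Request:
jog_arm([
  [0,0,0,0,0,0.4,0],
  [0,0,0,0,0,0.8,0],
  [0,0,0,0,0,1.2,0],
  [0,0,0,0,0,1.5,0],
  [0,0,0,0,0,1.5,0],
])

```text
t: 3.45
tcp_pos: [0.5763, -0.0427, 0.0795]
ee_rot: [3.141, -0.0, 0.397]
ft_force: [-0.2, 0.2, 4.5]
opening: 0.0004
```

Request:
jog_arm([
  [0,0,0,0,0,0.3,0],
  [0,0,0,0,0,0.55,0],
  [0,0,0,0,0,0.6,0],
  [0,0,0,0,0,0.6,0],
  [0,0,0,0,0,0.6,0],
])

```text
t: 3.87
tcp_pos: [0.5765, -0.0426, 0.0743]
ee_rot: [3.141, -0.001, 0.397]
ft_force: [-0.2, 0.2, 7.3]
opening: 0.0009
```

```bash
python3 - <<'E'
from station import *
s=get_state();print(s["ft_force"],s["tcp_pos"],s["ee_rot"])
E
```

```text
[-0.24101058  0.1605196   7.27815559] [ 0.57648512 -0.0426335   0.07430004] [ 3.14101586e+00 -7.95541048e-04  3.97117403e-01]
```

Request:
jog_arm([
  [0,0,0,0,0,0.1,0],
  [0,0,-1.2,0.29,-0.01,0.1,0],
  [0,0,-2.4,0.57,-0.03,0.1,0],
  [0,0,-3.6,0.85,-0.06,0.1,0],
  [0,0,-4.8,1.14,-0.09,0.1,0],
])

```text
t: 4.28
tcp_pos: [0.5867, -0.0374, 0.0734]
ee_rot: [3.141, -0.001, 0.482]
ft_force: [-1.3, 0.2, 6.9]
opening: 0.0004
```

```bash
cat > st.py <<'E'
from station import *
from h import *
s=get_state();p=np.array(s["tcp_pos"])-[.519,.081,0]
th=np.arctan2(p[1],p[0]);f=s["ft_force"]
print("t",round(s["t"],2),"z",p[2].round(4),"r",np.hypot(p[0],p[1]).round(4),"ang",np.degrees(th).round(2),"yaw",np.degrees(s["ee_rot"][2]).round(2),"Ftan",(-np.sin(th)*f[0]+np.cos(th)*f[1]).round(2),"Frad",(np.cos(th)*f[0]+np.sin(th)*f[1]).round(2),"Fz",f[2].round(2))
E
python3 st.py
```

```text
t 4.28 z 0.0734 r 0.1363 ang -60.25 yaw 27.61 Ftan -0.99 Frad -0.83 Fz 6.91
```

The tangential force is only about −1 N, so the table seems to be turning freely. Continuing.

Request:
jog_arm([
  [0,0,-1.2,0.29,-0.01,0,0],
  [0,0,-2.4,0.57,-0.03,0,0],
  [0,0,-3.6,0.85,-0.06,0,0],
  [0,0,-4.8,1.14,-0.09,0,0],
  [0,0,-6,1.42,-0.13,0,0],
])

```text
t: 4.7
tcp_pos: [0.5987, -0.0296, 0.0734]
ee_rot: [3.141, -0.001, 0.587]
ft_force: [-1.6, 0.7, 6.8]
opening: 0.0003
```

```bash
python3 st.py; python3 - <<'E'
from station import *
import cv2
c=capture("top");cv2.imwrite("pics/t2.png",cv2.resize(c["color"][140:245,260:420],None,fx=5,fy=5,interpolation=3)[:,:,::-1])
E
```

```text
t 4.7 z 0.0734 r 0.1363 ang -54.24 yaw 33.61 Ftan -0.89 Frad -1.51 Fz 6.76
```

View pics/t2.png

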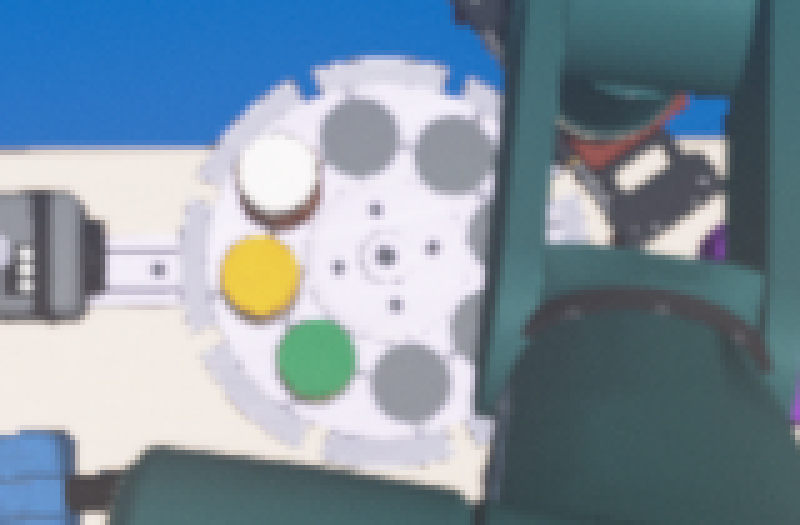

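The top view shows the table turned about 10° anticlockwise: the orange cap has moved to (260,275) and the bottle to (277,175), upright. Continuing.

Request:
jog_arm([
  [0,0,-1.2,0.29,-0.01,0,0],
  [0,0,-2.4,0.57,-0.03,0,0],
  [0,0,-3.6,0.85,-0.06,0,0],
  [0,0,-4.8,1.14,-0.09,0,0],
  [0,0,-6,1.42,-0.13,0,0],
])

```text
t: 5.17
tcp_pos: [0.6097, -0.0207, 0.0734]
ee_rot: [3.141, -0.0, 0.691]
ft_force: [-1.5, 0.2, 7.1]
opening: 0.0004
```

Request:
jog_arm([
  [0,0,-1.2,0.29,-0.01,0,0],
  [0,0,-2.4,0.57,-0.03,0,0],
  [0,0,-3.6,0.85,-0.06,0,0],
  [0,0,-4.8,1.14,-0.09,0,0],
  [0,0,-6,1.42,-0.13,0,0],
])

```text
t: 5.58
tcp_pos: [0.6198, -0.0106, 0.0734]
ee_rot: [3.141, -0.0, 0.796]
ft_force: [-1.2, 0.2, 7.4]
opening: 0.0005
```

```bash
python3 st.py
```

```text
t 5.58 z 0.0734 r 0.1362 ang -42.27 yaw 45.61 Ftan -0.61 Frad -1.03 Fz 7.45
```

Now I'll ease up so the foot rides under the ring, keeping the fingertip beside the upturned end.

Request:
jog_arm([
  [0,0,0,0,0,-0.2,0],
  [0,0,0,0,0,-0.4,0],
  [0,0,0,0,0,-0.6,0],
  [0,0,0,0,0,-0.6,0],
])

```text
t: 5.92
tcp_pos: [0.6193, -0.0106, 0.0788]
ee_rot: [3.142, 0.0, 0.795]
ft_force: [-0.5, 0.4, -1.0]
opening: 0.0004
```

```bash
python3 st.py
```

```text
t 5.92 z 0.0788 r 0.1359 ang -42.42 yaw 45.55 Ftan -0.04 Frad -0.67 Fz -1.01
```

Request:
jog_arm([
  [0,0,-1,0.24,-0.01,0,0],
  [0,0,-2,0.48,-0.03,0,0],
  [0,0,-3,0.71,-0.05,0,0],
  [0,0,-4,0.95,-0.07,0,0],
  [0,0,-5,1.18,-0.1,0,0],
])

```text
t: 6.33
tcp_pos: [0.6264, -0.0018, 0.0782]
ee_rot: [-3.141, 0.002, 0.884]
ft_force: [-2.3, -2.2, -0.7]
opening: 0.0001
```

```bash
python3 st.py
```

```text
t 6.33 z 0.0782 r 0.1356 ang -37.63 yaw 50.67 Ftan -3.12 Frad -0.44 Fz -0.71
```

The plunger's spring load has left the finger, with Fz at about 0. The fingertip now pushes the end at about 3 N. Continuing, then I'll slow down.

Request:
jog_arm([
  [0,0,-1,0.24,-0.01,0,0],
  [0,0,-2,0.48,-0.03,0,0],
  [0,0,-3,0.71,-0.05,0,0],
  [0,0,-4,0.95,-0.07,0,0],
  [0,0,-5,1.18,-0.1,0,0],
])

```text
t: 6.75
tcp_pos: [0.6334, 0.0083, 0.0783]
ee_rot: [-3.141, 0.001, 0.971]
ft_force: [-1.0, -3.9, -2.3]
opening: 0.0003
```

Request:
jog_arm([
  [0,0,-1,0.24,-0.01,0,0],
  [0,0,-2,0.48,-0.03,0,0],
  [0,0,-3,0.71,-0.05,0,0],
  [0,0,-4,0.95,-0.07,0,0],
  [0,0,-5,1.18,-0.1,0,0],
])

```text
t: 7.17
tcp_pos: [0.6393, 0.0187, 0.0784]
ee_rot: [-3.141, 0.0, 1.059]
ft_force: [-3.0, -3.3, -3.4]
opening: 0.0003
```

```bash
python3 st.py
```

```text
t 7.17 z 0.0784 r 0.1355 ang -27.39 yaw 60.65 Ftan -4.33 Frad -1.12 Fz -3.43
```

Request:
jog_arm([
  [0,0,-0.6,0.14,-0.01,0,0],
  [0,0,-1.2,0.28,-0.01,0,0],
  [0,0,-1.8,0.43,-0.02,0,0],
  [0,0,-2.4,0.57,-0.03,0,0],
  [0,0,-3,0.71,-0.05,0,0],
])

```text
t: 7.58
tcp_pos: [0.6424, 0.025, 0.0786]
ee_rot: [-3.141, 0.0, 1.11]
ft_force: [-2.9, -3.6, -4.0]
opening: 0.0003
```

```bash
python3 st.py
```

```text
t 7.58 z 0.0786 r 0.1355 ang -24.39 yaw 63.6 Ftan -4.47 Frad -1.13 Fz -3.98
```

Request:
jog_arm([
  [0,0,-0.4,0.1,0,0,0],
  [0,0,-0.8,0.19,-0.01,0,0],
  [0,0,-1.2,0.29,-0.01,0,0],
  [0,0,-1.6,0.38,-0.02,0,0],
  [0,0,-2,0.48,-0.03,0,0],
])

```text
t: 8.0
tcp_pos: [0.6444, 0.0295, 0.0786]
ee_rot: [-3.141, 0.0, 1.145]
ft_force: [-2.7, -4.2, -3.7]
opening: 0.0004
```

```bash
python3 st.py
```

```text
t 8.0 z 0.0786 r 0.1355 ang -22.34 yaw 65.59 Ftan -4.86 Frad -0.89 Fz -3.71
```

Request:
jog_arm([
  [0,0,-0.3,0.07,0,0,0],
  [0,0,-0.6,0.14,0,0,0],
  [0,0,-0.9,0.21,-0.01,0,0],
  [0,0,-1.2,0.29,-0.01,0,0],
  [0,0,-1.5,0.36,-0.02,0,0],
])

```text
t: 8.42
tcp_pos: [0.6462, 0.0332, 0.079]
ee_rot: [3.141, -0.001, 1.171]
ft_force: [-2.1, -1.4, 0.5]
opening: 0.0001
```

```bash
python3 st.py
```

```text
t 8.42 z 0.079 r 0.1359 ang -20.6 yaw 67.07 Ftan -2.03 Frad -1.46 Fz 0.5
```

Request:
jog_arm([
  [0,0,-0.2,0.05,0,0,0],
  [0,0,-0.4,0.1,0,0,0],
  [0,0,-0.6,0.14,0,0,0],
  [0,0,-0.8,0.19,-0.01,0,0],
  [0,0,-1,0.24,-0.01,0,0],
])

```text
t: 8.83
tcp_pos: [0.6481, 0.0352, 0.0795]
ee_rot: [3.139, -0.001, 1.188]
ft_force: [0.5, -0.4, 3.1]
opening: 0.0007
```

```bash
python3 st.py
```

```text
t 8.83 z 0.0795 r 0.137 ang -19.55 yaw 68.07 Ftan -0.22 Frad 0.64 Fz 3.13
```

Fz jumped to +3 N, which suggests the plunger has popped up against the fingertip. I'll lift slowly, and it should follow if it's in the hole.

Request:
jog_arm([
  [0,0,0,0,0,-0.1,0],
  [0,0,0,0,0,-0.2,0],
  [0,0,0,0,0,-0.3,0],
  [0,0,0,0,0,-0.4,0],
  [0,0,0,0,0,-0.4,0],
])

```text
t: 9.25
tcp_pos: [0.6468, 0.0352, 0.083]
ee_rot: [3.141, -0.0, 1.188]
ft_force: [1.0, 1.1, 3.6]
opening: 0.0005
```

```bash
python3 st.py
```

```text
t 9.25 z 0.083 r 0.1357 ang -19.73 yaw 68.04 Ftan 1.39 Frad 0.52 Fz 3.62
```

At z=83 mm the plunger still presses up with 3.6 N, so it's in the notch. Now I'll withdraw straight up.

Request:
jog_arm([
  [0,0,0,0,0,-0.3,0],
  [0,0,0,0,0,-0.7,0],
  [0,0,0,0,0,-2,0],
  [0,0,0,0,0,-4.5,0],
  [0,0,0,0,0,-8,0],
])

```text
t: 9.67
tcp_pos: [0.6435, 0.0348, 0.1604]
ee_rot: [-3.135, 0.003, 1.188]
ft_force: [-1.1, -0.5, -0.6]
opening: 0.0002
```

Request:
jog_arm([
  [0,0,0,0,2,-3,0],
  [0,0,0,-2,4,-6,0],
  [0,0,0,-5,6,-9,0],
  [0,0,0,-8,8,-11,0],
  [0,0,0,-8,8,-11,0],
])

```text
t: 10.08
tcp_pos: [0.6937, -0.0755, 0.2777]
ee_rot: [3.133, 0.002, 1.184]
ft_force: [0.5, -0.4, 1.5]
opening: 0.0002
```

```bash
python3 - <<'E'
from station import *
from h import *
s=get_state();c=capture("wrist");T=np.eye(4);T[:3,:3]=rm(s["ee_rot"]);T[:3,3]=s["tcp_pos"];M=T@c["mount"]
c["xyz"]=M[:3,3];c["rotation"]=R.from_matrix(M[:3,:3]).as_euler('xyz')
pickle.dump(c,open("w3.pkl","wb"));cv2.imwrite("pics/w3.png",c["color"][:,:,::-1])
sc=capture("scene");pickle.dump(sc,open("s3.pkl","wb"));cv2.imwrite("pics/s3.png",cv2.resize(sc["color"][130:260,255:415],None,fx=4,fy=4,interpolation=3)[:,:,::-1])
print(s["tcp_pos"],s["ft_force"],"expected pad",proj(c,[.6447,.029,.086]),"axis",proj(c,[.519,.081,.058]))
E
```

```text
[ 0.6937253  -0.07546644  0.27773813] [ 0.46309434 -0.44207706  1.4941108 ] expected pad [397.4074734   97.61288609] axis [402.16365786 -55.10108871]
```

View pics/w3.png

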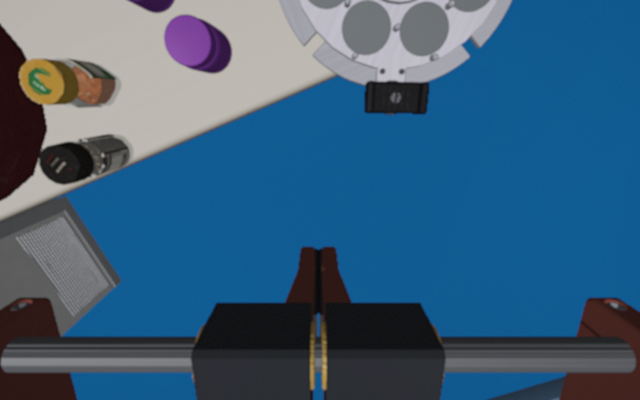

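View pics/s3.png

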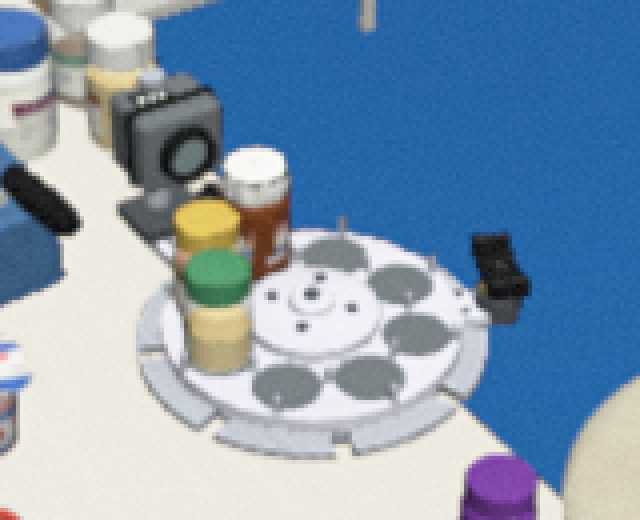

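In the wrist view the pad screw is at (396,97), against (397,98) expected in the next hole. In the scene crop the bottle is upright in front of the reader, at about (257,215), and both jars are standing. One numeric check of the pad's height remains.

```bash
python3 - <<'E'
from h import *
w=pickle.load(open("w3.pkl","rb"));s=pickle.load(open("s3.pkl","rb"))
for z in(.086,.077):print(z,proj(w,[.6447,.029,z]),proj(s,[.6447,.029,z]))
m=(s["color"][185:206,370:390].max(2)<55);v,u=np.nonzero(m);print(u.mean()+370,v.mean()+185,v.min()+185)
s0=pickle.load(open("scene0.pkl","rb"));t0=pickle.load(open("top0.pkl","rb"))
for a,r,z in((-22.5,.136,.096),(-22.5,.136,.087)):
  for e in(-.03,.03):
    th=np.radians(a);p=np.array([.519+r*np.cos(th)-e*np.sin(th),.081+r*np.sin(th)+e*np.cos(th),z]);print(z,e,proj(s,p),proj(w,p))
print(tri(w,(396,97),s,(380,196.5)))
E
```

```text
0.086 [397.4074734   97.61288609] [378.2577719  195.59245109]
0.077 [395.452805    97.59503737] [378.07100387 198.09702308]
379.30281690140845 196.94366197183098 189
0.096 -0.03 [381.15657063 199.14688625] [368.17929284  97.39152332]
0.096 0.03 [375.85109501 186.65484807] [431.09943031  97.80653484]
0.087 -0.03 [380.95504284 201.68891684] [366.91683608  97.37883066]
0.087 0.03 [375.67528968 189.16342197] [428.22702882  97.7832228 ]
[0.64567014 0.02631431 0.08464291]
```

The evidence agrees that the plunger is home. Triangulated pad height is 84.6 mm (86 home, 77 if it were still riding under the ring). The pad measures 63 px wide, as predicted for home, and it pushed up with 3.6 N at 83 mm. Handing in.

```bash
python3 -c "
from station import *
print(finish_job())"
```

```text
the job is handed in; nothing more can be done
None
```

I turned the carousel one hole anticlockwise, so the white-capped bottle now stands in front of the reader and the plunger is home in that hole. I handed the job in at about 10 s of robot time. The arm was well clear, above and beside the carousel.

I pressed the pad with the shut fingertips until the foot was clear, then turned the table. About halfway round I eased off, so the foot rode under the ring while I pushed slowly on the pad's upturned end. The plunger popped into the next notch, and I lifted straight off.

**Last checks:**
- **Hole:** the pad screw showed at (396,97) in the wrist camera, against (397,98) expected for the +45° hole.
- **Plunger home:** it still pushed up with 3.6 N at 83 mm, and two views put the pad at 84.6 mm (86 mm when home, 77 mm if still under the ring). The scene view alone could not settle the height: its pad centre fell between the two cases.
- **Containers:** the bottle and both jars on the table stand upright in their nests. I did not measure the bench jars again, but the arm passed clear of them and showed no sign of contact.
- **Forces:** the highest wrist force I read was about 7.5 N.

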